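Line up the quarter-turn fasteners and hold the access panel down

ROBOT

A 6-joint arm with a two-finger parallel gripper is mounted at the origin on the work surface; the furniture and walls round the work are solid. World frame = base frame: x ahead of the robot, y to its left, z up, the work surface at z = 0. Lengths are in m, angles in rad, forces in N, time in s.
With the tool pointing down it reaches from about 0.35 to 0.85 m from the base axis. Payload 8.1 kg.
Tool frame: the origin (TCP) lies at the very end of the fingers, on their centre line; the grasp point (between the pads) lies 19 mm behind it (arm.pinch_z is the distance from the TCP to the grasp point, in m); z points along the fingers, y is the line along which they close (so a half turn about z gives the same grasp; the last joint's range is limited). The gripper opens to 85 mm and grips with 20 to 120 N. Pads are 22 mm wide; open, the fingers measure 114 mm over their backs; the gripper's body (76 mm by 85 mm) begins 54 mm behind the grasp point. The pads swing forward as they close: fully open they stand 13 mm farther back than shut.
Start: joints at [1.223, 0.13, 1.488, -0, 1.523, -0.085], TCP at [0.156, 0.579, 0.231] pointing down, gripper open.
Joint ranges: [-2.96, 2.96], [-0.89, 2.26], [0.02, 2.5], [-1.34, 4.48], [0, 2.73], [-2.66, 2.66]. Speed limits (rad/s): [2.39, 2.39, 2.79, 3.14, 3.14, 3.14].

INTERFACE

Orientations are given as a rotation vector (axis times angle).
In Python, from rig import arm gives the robot as it stands.
- The arm moves only by the tool advance, called as a command line: name --pt "numbers of a row" for each row, then --argument value for the rest. Schema: {"type":"object","properties":{"ticks":{"type":"object","properties":{"rows":{"type":"array","items":{"type":"array","items":{"type":"number"},"minItems":5,"maxItems":5},"minItems":1,"maxItems":20}},"additionalProperties":false,"required":["rows"]},"only":{"type":"string"},"quiet":{"type":"boolean"},"lines":{"type":"string"}},"required":["ticks"],"additionalProperties":false}. ticks is an object whose key "rows" holds a list of rows, 1 to 20 of them, each of 5 numbers: the finger opening in m, then dx, dy, dz in fractions of the full range, 1 being 30 cm, then a turn about the tool's z in a scale on which 1.0 is 4 rad; each row shifts and turns the commanded pose from where the row before left it, along the tool's axes as they then stand; what a row does not reach is not made up. A row lasts 1/8 s, in which the tool goes at most 0.0625 m and 0.188 rad, less where a joint would pass 70% of its speed; a pose out of reach is approached as far as the arm can. The fingers move at their own pace and stop on an object; the grip force is fixed at half the most. Time passes only in rows, so rows that do not move let the fingers close. The tool returns the time, the measured TCP pose, the force, the opening and the grip force at its end. only (a regular expression) keeps the lines of the reply that match it, lines (a string "A,B") keeps lines A to B, and quiet returns only ok. Shift and turn numbers lie between -1 and 1, and a call with a number outside is refused. Input that does not fit is refused with a message, and nothing moves.
- arm.observe(): the state, without advancing time (a new reading comes with each control period).
- arm.snapshot(name): name is "scene" or "top" or "wrist"; returns (picture, depth): 420x560x3 uint8, red, green, blue; 420x560 float32, m along the optical axis (not along the pixel's ray), 0 where there is no reading.
- arm.camera_info(name): a dict with "camera_matrix" (3x3 intrinsics, pixels), "R" (3x3) and "t" (3): a world point X has camera coordinates R X + t; the wrist camera has in their place "hand_eye" (4x4, takes a point from camera to tool coordinates, whose origin is the TCP and whose axes are the flange's). Camera axes: x right, y down, z forward; pixel columns grow to the right and rows downward; lengths in m; the calibration is good to about 2 mm. A picture is of the moment at which its call begins: read the wrist's pose just before it. camera_info takes no time and is no camera call.
- arm.sign_off(): hands the job in; it is judged then, once.
The state is a dict: "time": time; "q": joint angles; "qd": joint speeds; "joint_torque": joint torques, N m; "tcp_pos": TCP position; "orientation": TCP orientation; "contact_force": force on the tool from outside, world axes, zero at the start; "moment": the same for the moment, N m; "width": finger opening in m; "gripper_force": force on a finger pad.
Only numpy, scipy, OpenCV 4.12 (cv2) and the standard library are available. Lean on these libraries where they do the work, as an engineer would, in place of code of your own. Each camera call takes 0.05 s, during which the arm holds its last target. There are 200 camera calls.

TASK

Get the blue access panel of the white controller box ready to be locked: turn each of its two black wing fasteners until the wing lies along the yellow marks on the panel, so that the cross-bar below lines up with its slot, then press the sprung panel gently all the way down onto its frame and keep it pressed there. The program finishes while still holding the panel down. Leave the vial, the beaker and the forceps round the box where they are.

Things in the scene. Friction and masses are not known exactly. Their poses are not given: they have to be found in the camera images.
- housing: White controller box, 160 (x) x 250 (y) x 88 mm high to the top of its aluminium frame; fixed to the worktop. Origin: centre of its underside, on the worktop (z = 0). Its x axis points away from its front (the face with vents and switch), its y axis along its long side to the left, z up. Its place and yaw vary.
- panel (a joint): How far the blue panel is pressed down, in m: 0 = up, its top face 101 mm above the worktop; 0.008 = home on the frame at a hard stop, top face 93 mm above the worktop. It moves straight up and down only. While a fastener is out of line by more than about 0.25 rad, its cross-bar catches on the frame and the panel stops after about 2 mm.
- panel_spot (a point): Centre of the green press spot (40 mm diameter), on the top face in the middle of the blue panel (156 x 246 x 5 mm), midway between the fasteners. Axes as the box's. Pressing anywhere on the panel works alike: springs push it up; 3 to 5 N of push start it down, 8 to 10 N bring it home; let go, it rises again.
- fastener_left (a joint): Angle of the left (+y of the box) fastener, rad, about the vertical, positive anticlockwise from above: 0 = wing along the box's x axis and the yellow marks, in line with its slot. Stops at -1.57 and 1.57. Light friction (0.06 N m), stays where it is left, no detent. Starts at 0.5 to 1.35.
- fastener_right (a joint): The same for the right (-y of the box) fastener, which starts turned clockwise, at -1.35 to -0.5.
- fastener_left_wing (a point): On the left fastener's turning axis, 20 mm above the panel's top face, 75 mm to +y of the panel's centre. The black wing is an upright bar 36 mm long (this point's x), 10 mm thick (y, grip across it), 6 to 27 mm above the panel, yellow line on top; it stands on a round steel head of 36 mm diameter, 6 mm high. Axes turn with the wing.
- fastener_right_wing (a point): The same on the right fastener, 75 mm to the -y side of the panel's centre.
- vial: Small glass vial with blue cap, 23 mm diameter, 56 mm high, standing left of the box; origin under its centre. Leave it.
- beaker: Clear beaker, 53 mm diameter, 71 mm high, standing left of the vial; origin under its centre. Leave it.
- forceps: Steel forceps, 127 x 15 x 10 mm, lying on the worktop right of the box, along its right end; origin under its centre. Leave it.

How it is judged:
On the way, in this order (a step that is already met when the one before it is completed fails the run):
1. both fasteners are turned in line with their slots (value of joint fastener_left between -0.25 and 0.25 rad and value of joint fastener_right between -0.25 and 0.25 rad), for 0.2 s.
2. the panel is pressed home by the robot (value of joint panel above 0.0065 m and contact force between any of the fingers, the arm and panel above 4 N), for 0.3 s.
At the end, for the whole second after the job is handed in: The panel is down on its frame (pressed at least 6.5 of its 8 mm), both fasteners within 0.25 rad of their slots, and the robot is still pressing the panel with more than 4 N (all of step 1 and all of step 2); the arm keeps its last pose, push and grip.
It fails at once if the vial, beaker or forceps is moved by more than 30 mm (distance of any of vial, beaker, forceps from where it was at the start of the episode above 0.03 m).
It fails at once if the panel is pushed roughly, with more than 60 N (contact force between any of the fingers, the arm and panel_c0 above 60 N).
It also fails if it takes over 54 s, if anything falls off the work surface, if the arm or the gripper's body presses on something with over 40 N, if the wrist force passes 120 N, or if a joint passes its speed limit or range.

## Working session

There is one attempt and no reset: what is moved stays moved. The work goes in short steps, Python scripts to look and compute and a tool call to move; the robot and the scene stay as the last step left them, time stands still between calls to the robot, and variables do not carry over. Pictures are saved under pics/ and viewed, at most 10 in all, crops included, and the job is handed in when it is done.

```bash
ls; mkdir -p pics; python3 - <<'E'
from rig import arm
import cv2,numpy as np
s=arm.observe();print(s)
p,d=arm.snapshot("top");cv2.imwrite("pics/top.png",p[:,:,::-1]);np.savez("top.npz",p=p,d=d)
p,d=arm.snapshot("scene");cv2.imwrite("pics/scene.png",p[:,:,::-1])
print(arm.camera_info("top"));print(arm.camera_info("wrist"),arm.pinch_z)
E
```

```text
pics
rig.py
{'time': 0.0, 'q': array([ 1.22260924e+00,  1.31167789e-01,  1.48932228e+00, -3.75242964e-05,
        1.52298453e+00, -8.54192629e-02]), 'qd': array([0.00074843, 0.00036115, 0.000617  , 0.00017688, 0.00150023,
       0.0009579 ]), 'joint_torque': array([ 1.61631109e-03, -5.69413733e+01, -5.00542796e+01, -1.85996805e-04,
        1.50550558e-02,  2.76347419e-05]), 'tcp_pos': array([0.15566203, 0.5788712 , 0.23021686]), 'orientation': array([-4.11517018e-01, -3.11415097e+00,  2.89926426e-03]), 'contact_force': array([0.10977816, 0.60311668, 0.26918284]), 'moment': array([ 0.02988737,  0.0165976 , -0.0389311 ]), 'gripper_force': 0.0, 'width': 0.0854788036041547}
{'camera_matrix': array([[403.00401244,   0.        , 278.15305796],
       [  0.        , 403.00401244, 210.46128374],
       [  0.        ,   0.        ,   1.        ]]), 'R': array([[ 5.51514244e-03, -9.99984501e-01, -7.62850685e-04],
       [-9.96303468e-01, -5.42943922e-03, -8.57316780e-02],
       [ 8.57262073e-02,  1.23285320e-03, -9.96317970e-01]]), 't': array([0.07980934, 0.49674627, 0.89656164])}
{'camera_matrix': array([[332.66266287,   0.        , 275.2071143 ],
       [  0.        , 332.66266287, 208.69714763],
       [  0.        ,   0.        ,   1.        ]]), 'hand_eye': array([[-1.43130539e-03, -9.60967014e-01, -2.76659264e-01,
         6.99252906e-02],
       [ 9.99998730e-01, -1.18138538e-03, -1.07002087e-03,
        -4.70373031e-04],
       [ 7.01413549e-04, -2.76660445e-01,  9.60967485e-01,
        -1.42766560e-01],
       [ 0.00000000e+00,  0.00000000e+00,  0.00000000e+00,
         1.00000000e+00]])} 0.0187
```

View pics/top.png

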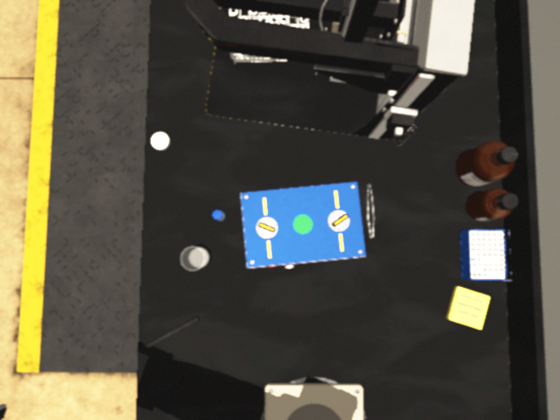

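View pics/scene.png

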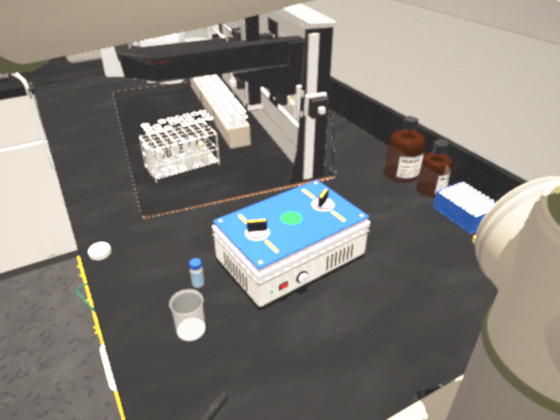

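The top view shows the blue panel with its green spot at about (303,225). The wings sit at about (267,228) and (340,221), the beaker and vial are at (195,258) and (218,215), and the forceps are at (371,210).

```bash
cat > h.py <<'E'
import numpy as np,cv2
from rig import arm
from scipy.spatial.transform import Rotation as Ro
def ray(uv,K,R,t,z):  # world point on plane z
    d=np.c_[np.atleast_2d(uv).astype(float),np.ones(len(np.atleast_2d(uv)))]@np.linalg.inv(K).T@R
    c=-R.T@t
    return c+d*((z-c[2])/d[:,2])[:,None]
def wristcam(s):
    ci=arm.camera_info("wrist");H=ci["hand_eye"]
    Rt=Ro.from_rotvec(s["orientation"]).as_matrix()
    Rw=Rt@H[:3,:3];c=Rt@H[:3,3]+s["tcp_pos"]
    return ci["camera_matrix"],Rw.T,-Rw.T@c
def masks(p):
    h=cv2.cvtColor(p,cv2.COLOR_RGB2HSV)
    return (cv2.inRange(h,(18,110,110),(35,255,255)),cv2.inRange(h,(55,110,60),(85,255,255)),cv2.inRange(h,(98,130,60),(120,255,255)))
def analyse(p,cam):
    Y,G,B=masks(p)
    def comps(m,a):
        n,l,st,_=cv2.connectedComponentsWithStats(m)
        return [np.argwhere(l==i)[:,::-1] for i in range(1,n) if st[i,4]>a]
    g=max(comps(G,30),key=len); P=ray(g,*cam,.101).mean(0);print("spot",P)
    b=max(comps(B,200),key=len);r=cv2.minAreaRect((ray(b,*cam,.101)[:,:2]*1000).astype(np.float32));print("panel",r)
    for c in comps(Y,8):
        for z in (.101,.128):
            w=ray(c,*cam,z)[:,:2];m=w.mean(0)
            if np.hypot(*(m-P[:2]))>.13:continue
            ev,V=np.linalg.eigh(np.cov(w.T));a=np.arctan2(V[1,1],V[0,1]);a=(a+np.pi/2)%np.pi-np.pi/2
            print(z,len(c),m.round(4),"ang %.3f"%a,"len %.3f"%(np.sqrt(12*ev[1])))
E
python3 - <<'E'
from h import *
ci=arm.camera_info("top");analyse(np.load("top.npz")["p"],(ci["camera_matrix"],ci["R"],ci["t"]))
E
```

```text
spot [0.46201794 0.03174199 0.101     ]
panel ((463.0234680175781, 31.4154052734375), (156.6910400390625, 247.70077514648438), 5.7533440589904785)
0.101 52 [ 0.4712 -0.0459] ang -0.960 len 0.032
0.128 52 [ 0.4695 -0.0418] ang -0.960 len 0.031
0.101 53 [0.4556 0.1074] ang 1.194 len 0.032
0.128 53 [0.4544 0.1066] ang 1.194 len 0.031
```

Box yaw is about 0.100 rad. The left fastener is at about +1.09 and the right at about -1.06. I'll move over the left wing and turn to match it.

The manual's scale: shifts go in shares of 30 cm and turns go in shares of 4 rad. Converting my numbers, -0.0411 m / 0.3 = -0.137, -0.0378 m / 0.3 = -0.126, 0.1685 rad / 4 = 0.0421.

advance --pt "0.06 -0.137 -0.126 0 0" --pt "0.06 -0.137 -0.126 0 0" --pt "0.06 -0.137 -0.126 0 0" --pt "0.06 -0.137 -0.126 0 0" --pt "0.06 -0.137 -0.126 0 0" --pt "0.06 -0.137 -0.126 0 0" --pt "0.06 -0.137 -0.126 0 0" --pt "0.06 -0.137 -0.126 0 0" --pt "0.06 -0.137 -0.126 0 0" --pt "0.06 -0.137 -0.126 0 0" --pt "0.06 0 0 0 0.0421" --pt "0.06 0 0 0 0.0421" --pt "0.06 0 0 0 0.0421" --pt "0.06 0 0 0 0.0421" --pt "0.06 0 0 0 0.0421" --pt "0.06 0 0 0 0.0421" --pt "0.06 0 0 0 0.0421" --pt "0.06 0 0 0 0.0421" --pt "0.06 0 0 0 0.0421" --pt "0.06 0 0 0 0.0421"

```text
refused: ticks: the value is not of type 'object' (schema: type "object"). Nothing was moved.
```

The error is about the shape of the input: an object with the rows under "rows". Fixing that and sending the same move.

advance --ticks '{"rows":[[0.06,-0.137,-0.126,0,0],[0.06,-0.137,-0.126,0,0],[0.06,-0.137,-0.126,0,0],[0.06,-0.137,-0.126,0,0],[0.06,-0.137,-0.126,0,0],[0.06,-0.137,-0.126,0,0],[0.06,-0.137,-0.126,0,0],[0.06,-0.137,-0.126,0,0],[0.06,-0.137,-0.126,0,0],[0.06,-0.137,-0.126,0,0],[0.06,0,0,0,0.0421],[0.06,0,0,0,0.0421],[0.06,0,0,0,0.0421],[0.06,0,0,0,0.0421],[0.06,0,0,0,0.0421],[0.06,0,0,0,0.0421],[0.06,0,0,0,0.0421],[0.06,0,0,0,0.0421],[0.06,0,0,0,0.0421],[0.06,0,0,0,0.0421]]}'

```text
time: 2.6
tcp_pos: [0.4542, 0.1076, 0.2308]
orientation: [-2.603, -1.758, 0.001]
contact_force: [0.3, 0.3, 0.3]
width: 0.0601
gripper_force: 0.0Traceback (most recent call last):
```

```bash
cat > st.py <<'E'
from h import *
import sys
s=arm.observe();M=Ro.from_rotvec(s["orientation"]).as_matrix()
print("t",s["time"],"tcp",s["tcp_pos"].round(4),"yawY %.3f"%np.arctan2(M[1,1],M[0,1]),"z",M[:,2].round(3),"q",s["q"].round(2),"F",s["contact_force"].round(1),s["width"].round(4))
if len(sys.argv)>2: print("tool delta",(M.T@(np.array(eval(sys.argv[2]))-s["tcp_pos"])).round(4))
if len(sys.argv)>1 and sys.argv[1]!="-":
    p,d=arm.snapshot("wrist");cv2.imwrite(f"pics/{sys.argv[1]}.png",p[:,:,::-1]);analyse(p,wristcam(s))
E
python3 st.py w1 "[.4545,.1064,.112]"
```

```text
  File "st.py", line 4, in <module>
    print("t",s["time"],"tcp",s["tcp_pos"].round(4),"yawY %.3f"%np.arctan2(M[1,1],M[0,1]),"z",M[:,2].round(3),"q",s["q"].round(2),"F",s["contact_force"].round(1),s["width"].round(4))
                                                                                                                                                                  ^^^^^^^^^^^^^^^^
AttributeError: 'float' object has no attribute 'round'
```

```bash
sed -i 's/s\["width"\].round(4)/round(s["width"],4)/' st.py; python3 st.py w1 "[.4545,.1064,.112]"
```

```text
t 2.6 tcp [0.4542 0.1076 0.2308] yawY -0.383 z [-0.001 -0.    -1.   ] q [ 0.12 -0.24  1.84 -0.    1.54  0.51] F [0.3 0.3 0.3] 0.0601
tool delta [-0.0009  0.0008  0.1188]
spot [0.46187728 0.03091884 0.101     ]
panel ((456.2759704589844, 85.65562438964844), (154.15769958496094, 132.6365203857422), 5.952259063720703)
0.101 220 [0.4987 0.109 ] ang 0.101 len 0.035
0.128 220 [0.4969 0.1153] ang 0.101 len 0.032
0.101 138 [0.4517 0.098 ] ang 1.202 len 0.033
0.128 138 [0.4545 0.1054] ang 1.202 len 0.029
```

View pics/w1.png

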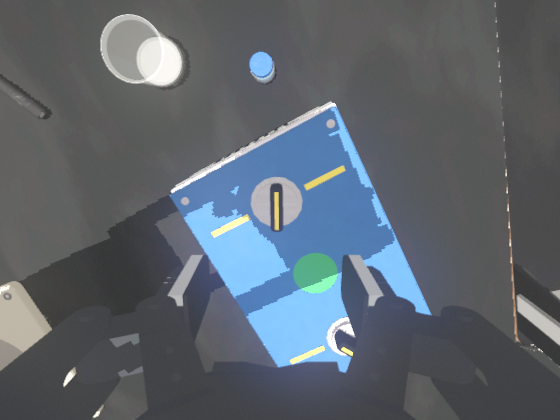

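The wrist view shows the left wing upright at (277,207), centred between the fingers and agreeing with the top view. Next I'll descend and grip it.

To row units: 0.03 m / 0.3 = 0.1, 0.02 m / 0.3 = 0.0667.

advance --ticks '{"rows":[[0.06,0,0.0033,0.1,0],[0.06,0,0,0.1,0],[0.06,0,0,0.1,0],[0.06,0,0,0.0667,0],[0.06,0,0,0.0267,0],[0.0,0,0,0,0],[0.0,0,0,0,0],[0.0,0,0,0,0],[0.0,0,0,0,0],[0.0,0,0,0,0],[0.0,0,0,0,0]]}'

```text
time: 4.03
tcp_pos: [0.4553, 0.1078, 0.114]
orientation: [-2.597, -1.766, -0.0]
contact_force: [-4.6, 2.5, 4.4]
width: 0.0083
gripper_force: 61.7
```

```bash
python3 st.py
```

```text
t 4.025 tcp [0.4553 0.1078 0.114 ] yawY -0.377 z [-0.     0.001 -1.   ] q [ 0.12 -0.14  1.98  0.    1.31  0.5 ] F [-4.6  2.5  4.4] 0.0083
```

To row units: 0.137 rad / 4 = 0.0343.

advance --ticks '{"rows":[[0,0,0,0,0.0343],[0,0,0,0,0.0343],[0,0,0,0,0.0343],[0,0,0,0,0.0343],[0,0,0,0,0.0343],[0,0,0,0,0.0343],[0,0,0,0,0.0343],[0,0,0,0,0.0343],[0,0,0,0,0],[0,0,0,0,0]]}'

```text
time: 5.28
tcp_pos: [0.4568, 0.1057, 0.1147]
orientation: [3.135, 0.153, 0.004]
contact_force: [0.0, -8.0, 3.0]
width: 0.0078
gripper_force: 61.7
```

```bash
python3 st.py
```

```text
t 5.275 tcp [0.4568 0.1057 0.1147] yawY -1.473 z [ 0.003 -0.003 -1.   ] q [ 0.12 -0.14  1.98 -0.    1.3   1.59] F [ 0. -8.  3.] 0.0078
```

advance --ticks '{"rows":[[0.06,0,0,0,0],[0.06,0,0,0,0],[0.06,0,0,0,0],[0.06,0,0,-0.1333,0],[0.06,0,0,-0.1333,0],[0.06,0,0,-0.1,0],[0.06,0,0,0,0]]}'

```text
time: 6.15
tcp_pos: [0.4572, 0.1076, 0.2264]
orientation: [-3.137, -0.154, -0.009]
contact_force: [0.5, 0.3, -0.1]
width: 0.0598
gripper_force: 0.0
```

```bash
python3 st.py w2 "[.4695,-.0435,.231]"
```

```text
t 6.15 tcp [0.4572 0.1076 0.2264] yawY -1.473 z [ 0.005  0.001 -1.   ] q [ 0.12 -0.23  1.85  0.    1.52  1.59] F [ 0.5  0.3 -0.1] 0.0598
tool delta [-0.0025  0.1516 -0.0046]
spot [0.46202342 0.02992817 0.101     ]
panel ((458.3773193359375, 62.06352233886719), (154.18614196777344, 180.91543579101562), 5.537858009338379)
0.101 268 [0.499  0.1092] ang 0.099 len 0.035
0.128 268 [0.5017 0.1097] ang 0.099 len 0.032
0.101 134 [0.4484 0.1037] ang 0.095 len 0.033
0.128 134 [0.4562 0.1048] ang 0.095 len 0.030
```

The left wing is in line: 0.095 against the marks' 0.099. On to the right one.

To row units: 0.038 m / 0.3 = 0.1267, 0.0375 m / 0.3 = 0.125, 0.152 rad / 4 = 0.038.

advance --ticks '{"rows":[[0.06,-0.002,0.1267,0,0],[0.06,-0.002,0.1267,0,0],[0.06,-0.002,0.1267,0,0],[0.06,-0.002,0.125,0,0],[0.06,0,0,0,0.0378],[0.06,0,0,0,0.0378],[0.06,0,0,0,0.0378],[0.06,0,0,0,0.0378],[0.06,0,0,0,0.0378],[0.06,0,0,0,0.0378],[0.06,0,0,0,0.038],[0.06,0,0,0,0]]}'

```text
time: 7.7
tcp_pos: [0.4671, -0.0435, 0.2216]
orientation: [2.787, -1.449, -0.004]
contact_force: [-0.1, 0.1, -0.4]
width: 0.0602
gripper_force: 0.0
```

```bash
python3 st.py w3 "[.4695,-.0435,.1135]"
```

```text
t 7.7 tcp [ 0.4671 -0.0435  0.2216] yawY -2.530 z [-0.003  0.001 -1.   ] q [-0.2  -0.22  1.85  0.    1.52  2.33] F [-0.1  0.1 -0.4] 0.0602
tool delta [ 0.0016 -0.0022  0.1081]
spot [0.46187567 0.03130575 0.101     ]
panel ((460.21405029296875, -35.04740905761719), (104.2732162475586, 170.12139892578125), 80.40750885009766)
0.101 237 [ 0.5147 -0.0398] ang 0.105 len 0.035
0.128 237 [ 0.514  -0.0462] ang 0.105 len 0.032
0.101 134 [ 0.4661 -0.0394] ang -0.944 len 0.032
0.128 134 [ 0.4704 -0.0457] ang -0.944 len 0.029
```

View pics/w3.png

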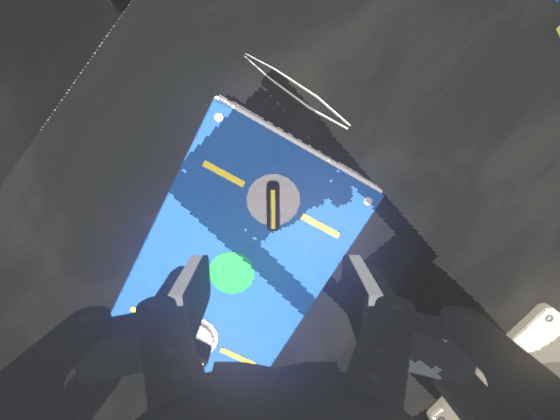

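The right wing is centred between the fingers at (273,205), and the forceps are well clear. I'll descend, grip and turn it.

advance --ticks '{"rows":[[0.06,0.0067,-0.0067,0.1,0],[0.06,0,0,0.1,0],[0.06,0,0,0.1,0],[0.06,0,0,0.06,0],[0,0,0,0,0],[0,0,0,0,0],[0,0,0,0,0],[0,0,0,0,0],[0,0,0,0,0],[0,0,0,0,0]]}'

```text
time: 9.0
tcp_pos: [0.4707, -0.0452, 0.1166]
orientation: [2.785, -1.45, 0.002]
contact_force: [-6.4, -3.4, 2.9]
width: 0.0084
gripper_force: 63.3
```

```bash
python3 st.py
```

```text
t 9.0 tcp [ 0.4707 -0.0452  0.1166] yawY -2.531 z [ 0.    -0.002 -1.   ] q [-0.2  -0.13  1.96 -0.    1.31  2.33] F [-6.4 -3.4  2.9] 0.0084
```

advance --ticks '{"rows":[[0,0,0,0,-0.033],[0,0,0,0,-0.033],[0,0,0,0,-0.033],[0,0,0,0,-0.033],[0,0,0,0,-0.033],[0,0,0,0,-0.033],[0,0,0,0,-0.033],[0,0,0,0,-0.033],[0,0,0,0,0],[0,0,0,0,0]]}'

```text
time: 10.25
tcp_pos: [0.4712, -0.0437, 0.1163]
orientation: [-3.137, -0.145, -0.002]
contact_force: [-1.8, 4.6, 3.7]
width: 0.008
gripper_force: 63.3
```

```bash
python3 st.py
```

```text
t 10.25 tcp [ 0.4712 -0.0437  0.1163] yawY -1.478 z [ 0.001  0.001 -1.   ] q [-0.2  -0.13  1.96  0.    1.31  1.28] F [-1.8  4.6  3.7] 0.008
```

advance --ticks '{"rows":[[0.06,0,0,0,0],[0.06,0,0,0,0],[0.06,0,0,0,0],[0.06,0,0,-0.1333,0],[0.06,0,0,-0.1333,0],[0.06,0,0,-0.1,0],[0,0,0,0,0]]}'

```text
time: 11.12
tcp_pos: [0.4724, -0.0447, 0.2284]
orientation: [3.136, 0.149, 0.009]
contact_force: [-0.1, -0.4, -0.2]
width: 0.0434
gripper_force: 0.0
```

```bash
python3 st.py w4 "[.462,.0315,.115]"
```

```text
t 11.125 tcp [ 0.4724 -0.0447  0.2284] yawY -1.476 z [ 0.006 -0.001 -1.   ] q [-0.2  -0.22  1.83 -0.    1.52  1.27] F [-0.1 -0.4 -0.2] 0.0434
tool delta [-0.0037 -0.0771  0.1133]
spot [0.46115738 0.03065443 0.101     ]
panel ((465.0821838378906, 2.9301681518554688), (153.9561309814453, 190.65028381347656), 5.967090129852295)
0.101 225 [ 0.5143 -0.0399] ang 0.092 len 0.036
0.128 225 [ 0.517  -0.0397] ang 0.092 len 0.032
0.101 134 [ 0.4631 -0.045 ] ang 0.095 len 0.031
0.128 134 [ 0.4709 -0.0444] ang 0.095 len 0.028
```

Both wings are in line. Next: over to the green spot with the gripper closed, then press down gently.

To row units: 0.04 m / 0.3 = 0.1333, -0.039 m / 0.3 = -0.13.

advance --ticks '{"rows":[[0,-0.0123,-0.13,0,0],[0,0,-0.1267,0,0],[0,0,0,0.1333,0],[0,0,0,0.1333,0],[0,0,0,0.0667,0],[0,0,0,0.0333,0],[0,0,0,0,0]]}'

```text
time: 12.05
tcp_pos: [0.4588, 0.032, 0.1142]
orientation: [-3.138, -0.15, 0.004]
contact_force: [0.6, 0.4, 0.1]
width: -0.0002
gripper_force: 0.0
```

```bash
python3 st.py - "[.462,.0315,.093]"
```

```text
t 12.05 tcp [0.4588 0.032  0.1142] yawY -1.475 z [-0.002  0.    -1.   ] q [-0.04 -0.16  2.   -0.    1.31  1.43] F [0.6 0.4 0.1] -0.0002
tool delta [0.0032 0.0008 0.0212]
```

advance --ticks '{"rows":[[0,0,0,0.0067,0],[0,0,0,0.0067,0],[0,0,0,0.0067,0],[0,0,0,0.0067,0],[0,0,0,0.0067,0],[0,0,0,0.0067,0],[0,0,0,0.0067,0],[0,0,0,0,0]]}'

```text
time: 13.05
tcp_pos: [0.4596, 0.032, 0.1012]
orientation: [-3.138, -0.15, 0.0]
contact_force: [0.5, -0.7, -0.6]
width: 0.0004
gripper_force: 0.0
```

```bash
python3 st.py
```

```text
t 13.05 tcp [0.4596 0.032  0.1012] yawY -1.475 z [-0.  0. -1.] q [-0.04 -0.15  2.01  0.    1.28  1.43] F [ 0.5 -0.7 -0.6] 0.0004
```

To row units: 0.001 m / 0.3 = 0.0033.

advance --ticks '{"rows":[[0,0,0,0.0033,0],[0,0,0,0.0033,0],[0,0,0,0.0033,0],[0,0,0,0.0033,0],[0,0,0,0.0033,0],[0,0,0,0.0033,0],[0,0,0,0,0]]}'

```text
time: 13.92
tcp_pos: [0.4597, 0.032, 0.0956]
orientation: [3.138, 0.151, 0.0]
contact_force: [-3.6, 0.7, 7.3]
width: 0.0001
gripper_force: 3.4
```

advance --ticks '{"rows":[[0,0,0,0.0033,0],[0,0,0,0.0033,0],[0,0,0,0,0]]}'

```text
time: 14.3
tcp_pos: [0.4597, 0.032, 0.0937]
orientation: [3.138, 0.15, 0.0]
contact_force: [-3.6, 0.3, 8.3]
width: -0.0
gripper_force: 3.9
```

To row units: 0.0005 m / 0.3 = 0.0017.

advance --ticks '{"rows":[[0,0,0,0.0017,0],[0,0,0,0.0017,0],[0,0,0,0,0]]}'

```text
time: 14.68
tcp_pos: [0.4597, 0.0321, 0.093]
orientation: [3.138, 0.15, 0.0]
contact_force: [-5.7, 0.3, 10.6]
width: 0.0003
gripper_force: 5.4
```

advance --ticks '{"rows":[[0,0,0,0.0017,0],[0,0,0,0,0]]}'

```text
time: 14.92
tcp_pos: [0.4598, 0.0321, 0.093]
orientation: [3.138, 0.151, 0.0]
contact_force: [-7.7, 0.1, 17.0]
width: -0.0002
gripper_force: 7.7
```

The panel is on the hard stop: z holds at 0.093 and the force jumped to 17 N. I'll hold for a moment, check the picture and hand in.

To row units: 0.0002 m / 0.3 = 0.0007.

advance --ticks '{"rows":[[0,0,0,0.0007,0],[0,0,0,0,0],[0,0,0,0,0],[0,0,0,0,0],[0,0,0,0,0]]}'

```text
time: 15.55
tcp_pos: [0.4597, 0.0321, 0.093]
orientation: [3.138, 0.15, 0.0]
contact_force: [-8.3, 0.3, 17.6]
width: 0.0003
gripper_force: 8.6
```

```bash
python3 - <<'E'
from h import *
p,d=arm.snapshot("scene");cv2.imwrite("pics/end.png",p[:,:,::-1])
E
```

```text
(no output)
```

View pics/end.png

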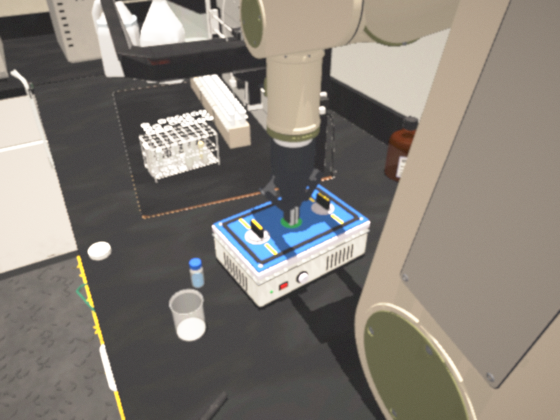

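The panel is down on its frame with the fingers on the green spot at (291,222). Both wings, at (257,229) and (322,202), lie along the marks, and the vial and beaker haven't moved.

```bash
python3 -c "from rig import arm; print(arm.sign_off())"
```

```text
the job is handed in; nothing more can be done
None
```

I turned both fasteners in line with their slots (within about 0.01 rad by camera), pressed the panel home to its hard stop, and handed the job in with the arm still holding it down at about 17 N; the hand-in returned no verdict.

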